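Load a stock tin into the spring-loaded tin well

TASK

Slide the loose flat tin along the shelf lane into the mouth of the spring-loaded well, then press it down onto the pile until both side catches snap back out over its lid and hold it down, lying flat. Leave the bowl, hinge, bracket and scoop where they are.

Things in the scene. Friction and masses are not known exactly. Their poses are not given: they have to be found in the camera images.
- stand: Fixed galvanized sheet-steel shelf: a lane with a spring well at its end. Origin on the table under the lane's centre line; z up; y runs along the lane from its open end to the well, x across it, away from the robot. Flat deck 115 mm above the table, y = -240 to 10 mm; the well is open inside y = 10 to 138 mm. Rails 14 mm high along both sides of lane and well, 94 mm apart inside (x = -47 to 47 mm).
- lane_start (a point): Open end of the lane, on the centre line at deck height (y = -240 mm on the stand); no wall here, so a tin can be pushed from this side. Beside the lane, at x = 50 to 160 mm, is a side shelf of the same height, with a chute sloping down to the bowl.
- end_wall (a point): Inner face of the well's end wall, on the centre line at deck height (y = 138 mm on the stand). The wall rises 30 mm above the deck and stops the tin.
- tin: The loose flat lidded dark steel tin to load, 120 mm long (its y axis, along the lane) x 90 mm wide x 24 mm high, about 0.2 kg; too wide to grasp across. Origin at the centre of its underside, z up. It starts flat on the lane deck between the rails. Two tins like it already lie in the well under the catches, the lid of the upper one 15 mm below the deck.
- well (a point): Centre of the well's mouth at deck height (x = 0, y = 74 mm on the stand). The tin has 4 mm of play each way along the lane; pushed in against the end wall it rests on the sloped catches, near deck height. Loaded, the spring holds its lid up against the flat undersides of the catches, 14 mm below this point, so its origin is 38 mm below it. Catch housings beside the well rise 2 mm above the deck.
- platform (a joint): Spring platform under the pile, m: 0 at the start (two tins below the catches), growing downwards, 0.024 with the third tin caught, stop at 0.040. Spring 144 N/m. Pressing the tin in takes roughly 10 to 20 N on the middle of its lid; press until the lid is 19 mm or more below the deck (about 5 mm past its caught height) so that the catches can snap out.
- catch_near (a joint): Spring catch along the robot-side wall of the well, 110 mm long, sloped on top, flat below; m: 0 when sticking out (8 mm into the well), about 0.006 to 0.008 while a tin holds it pushed back.
- catch_far (a joint): The same catch along the opposite (far) wall of the well.
- bowl: White enamel bowl, 104 mm across, 45 mm high, on the table below the chute; bystander. Origin at the centre of its underside.
- hinge: Brass butt hinge lying open, 76 x 100 x 9 mm, on the side shelf; bystander. Origin at the centre of its underside.
- bracket: Cast-iron L-shaped shelf bracket lying on its side, 120 x 100 x 24 mm, on the table on the robot's side of the stand; bystander. Origin at its underside, in the middle.
- scoop: Squat orange plastic scoop, 71 x 148 mm, 36 mm high, on the table on the robot's side of the stand; bystander. Origin at its underside.
Mind the look-alikes: they are no part of the job. Leave any brown or yellow look-alike of the tin alone.

How it is judged:
By the outcome, as a careful person would: the job done as asked, in the order asked, and still so for the second after the job is handed in, with the robot touching nothing.
It also fails if it takes over 40 s, if anything falls off the work surface, if the arm or the gripper's body presses on something with over 40 N, if the wrist force passes 120 N, or if a joint passes its speed limit or range.

ROBOT

A 6-joint arm with a two-finger parallel gripper is mounted at the origin on the work surface. World frame = base frame: x ahead of the robot, y to its left, z up, the work surface at z = 0. Lengths are in m, angles in rad, forces in N, time in s.
With the tool pointing down it reaches from about 0.35 to 0.975 m from the base axis. Payload 4.9 kg.
Tool frame: the origin (TCP) lies where the fingers leave the gripper's body, on its centre line; the fingertips stand 73 mm ahead of it and the grasp point (between the pads) lies 54 mm ahead of it; z points along the fingers, y is the direction in which the jaws open and shut (so a half turn about z gives the same grasp; the last joint's range is limited). The gripper opens to 85 mm and grips with 20 to 120 N. Pads are 22 mm wide; open, the fingers measure 114 mm over their backs; the gripper's body (76 mm by 85 mm) begins 54 mm behind the grasp point. The pads swing forward as they close: fully open they stand 13 mm farther back than shut.
Start: joints at [1.018, 0.053, 1.613, -0, 1.476, -0.119], TCP at [0.263, 0.567, 0.304] pointing down, gripper open.
Joint ranges: [-3.01, 3.01], [-1.01, 2.22], [0.06, 2.58], [-1.02, 4.17], [0.09, 2.62], [-3.14, 3.14]. Speed limits (rad/s): [2.57, 2.57, 3.14, 3.14, 3.14, 3.14].

INTERFACE

Orientations are given as a rotation vector (axis times angle).
In Python, from station import monitor, vision, workorder gives the robot as it stands.
- The arm moves only by the tool arm_command, never from a script. Its argument "rows" is text: rows parted by semicolons, each of 6 numbers parted by spaces: the shift along the world's x, y, z in mm, then the turn, a rotation vector about the world's x, y, z in degrees. In form: tx ty tz wx wy wz; .... A call has 1 to 12 rows; each row is the pose to reach, as a shift and turn from the pose measured when the call began; what a row does not reach only later rows make up. A row lasts 1/8 s, in which the tool goes at most 62.5 mm and 10.7 degrees, less where a joint would pass 70% of its speed; a pose out of reach is approached as far as the arm can. A call with a gripper value outside its range is refused whole. "jaw" is the opening, from 0 (shut) to 1 (fully open), set as the call begins (left out, the last holds). The fingers move at their own pace and stop on an object; "squeeze" is the grip in N (left out, the last holds). Time passes only in rows, so rows that repeat a pose let the fingers close. It gives the time, the measured TCP pose, the force and the opening at its end, in the units of the state.
- monitor.get_obs(): the state, without advancing time (a new reading comes with each control period).
- vision.get_image(name): name is "side" or "top"; returns a dict with "frame" (420x560x3 uint8, red, green, blue), "vfov" (degrees; the focal length in pixels is half the picture's height over the tangent of half this angle, whatever the lens; pixels are square), "cx", "cy" (the principal point, pixels), "R" (3x3) and "t" (3): a world point X has camera coordinates R X + t. Camera axes: x right, y down, z forward; pixel columns grow to the right and rows downward; lengths in m; the calibration is good to about 2 mm. A picture is of the moment at which its call begins. There is no depth.
- workorder.finish_job(): hands the job in, once; it reports no verdict.
The state is a dict: "t": time; "q": joint angles; "dq": joint speeds; "effort": joint torques, N m; "tool_pos": TCP position; "tool_rot": TCP orientation; "contact_force": force on the tool from outside, world axes, zero at the start; "wrist_torque": the same for the moment, N m; "opening": finger opening in m.
Only numpy, scipy, OpenCV 4.12 (cv2) and the standard library are available. Lean on these libraries where they do the work, as an engineer would, in place of code of your own. Each camera call takes 0.05 s, during which the arm holds its last target. There are 200 camera calls.

## Working session

There is one attempt and no reset: what is moved stays moved. The work goes in short steps, Python scripts to look and compute and a tool call to move; the robot and the scene stay as the last step left them, time stands still between calls to the robot, and variables do not carry over. Pictures are saved under pics/ and viewed, about 8 in all and at most 12, crops included, and the job is handed in when it is done.

Besides the shell and the picture viewer there is one more tool, called after "Request:" in YAML: its name, and indented under it one key for each argument. arm_command: Moves the arm, as the interface text tells. Its arguments: {"type":"object","properties":{"rows":{"type":"string"},"jaw":{"type":"number"},"squeeze":{"type":"number"}},"required":["rows"]}

```bash
mkdir -p pics
cat > h.py <<'E'
import numpy as np, cv2
from station import monitor, vision, workorder
def grab(n,f):
    d=vision.get_image(n); cv2.imwrite('pics/'+f,cv2.cvtColor(d['frame'],cv2.COLOR_RGB2BGR)); np.save('pics/'+f+'.npy',{k:v for k,v in d.items()},allow_pickle=True); return d
def ld(f): return np.load('pics/'+f+'.npy',allow_pickle=True).item()
def ray(d,u,v,z):
    f=d['frame'].shape[0]/2/np.tan(np.radians(d['vfov'])/2); R=np.array(d['R']);t=np.array(d['t'])
    c=-R.T@t; r=R.T@np.array([(u-d['cx'])/f,(v-d['cy'])/f,1]); return c+r*(z-c[2])/r[2]
def proj(d,X):
    f=d['frame'].shape[0]/2/np.tan(np.radians(d['vfov'])/2); p=np.array(d['R'])@X+np.array(d['t']); return p[:2]/p[2]*f+[d['cx'],d['cy']]
E
python3 - <<'E'
from h import *
a=grab('top','t0.png');b=grab('side','s0.png')
for d in(a,b):print(d['vfov'],d['cx'],d['cy'],-np.array(d['R']).T@d['t'], {k for k in d})
o=monitor.get_obs();print(o['t'],o['tool_pos'],o['tool_rot'],o['opening'])
E
```

```text
43.999752781862995 276.705400355738 209.02654630694985 [ 0.43511792 -0.06703881  1.25047288] {'R', 't', 'cy', 'cx', 'frame', 'vfov'}
48.55845353339335 278.31759050473175 212.36705821139768 [ 0.3486724  -0.74950231  0.67057167] {'R', 't', 'cy', 'cx', 'frame', 'vfov'}
0.1 [0.26246199 0.56675586 0.30278237] [-6.75930691e-01 -3.06739772e+00  2.74421804e-03] 0.08523697687341483
```

View pics/t0.png

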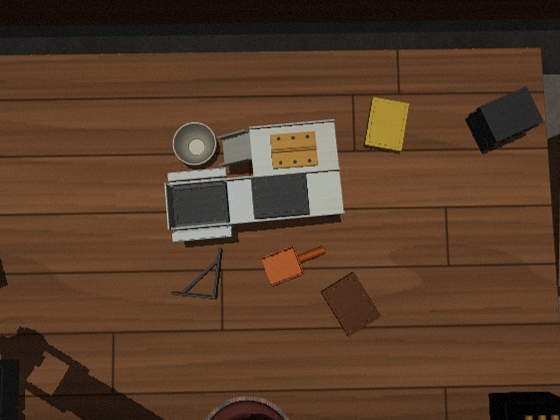

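View pics/s0.png

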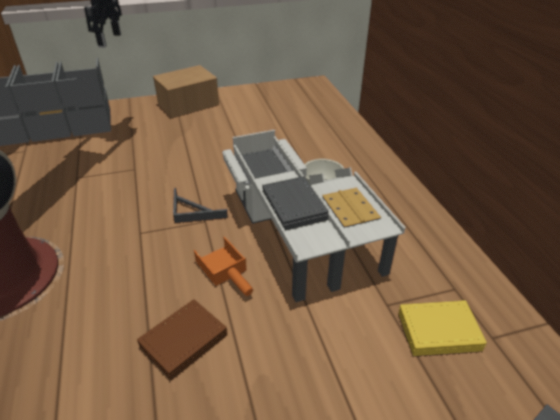

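The top view has the well at left (about 172–228, 184–223) and the dark tin on the lane (about 253–309, 173–219). The open end is at right, near x=342. The brown and yellow look-alikes are clear of the stand. Next I'll measure the tin and the stand.

Run:
```python
from h import *
d=ld('t0.png');im=d['frame'].astype(int);mx=im.max(2);sat=mx-im.min(2)
dark=((mx<75)&(sat<25)).astype(np.uint8)
dark[:165]=0;dark[235:]=0;dark[:,:168]=0;dark[:,345:]=0
n,l,st,c=cv2.connectedComponentsWithStats(dark,connectivity=4)
for i in range(1,n):
  if st[i,4]>300:
    m=(l==i).astype(np.uint8);cn=max(cv2.findContours(m,0,2)[0],key=cv2.contourArea)
    r=cv2.minAreaRect(cn);b=cv2.boxPoints(r)
    z=.139 if c[i][0]>240 else .100
    P=np.array([ray(d,u,v,z)[:2] for u,v in b]);print(st[i],z,b.round(1).tolist(),'\n',P.round(4).tolist(),P.mean(0).round(4),[np.linalg.norm(P[k]-P[k-1]).round(4) for k in range(4)])
    e=P[1]-P[0];g=P[2]-P[1];e=e if abs(e[1])>abs(g[1]) else g;print('angle deg of long axis from +y',np.degrees(np.arctan(-e[0]/e[1])))
w=((mx>100)&(sat<40)).astype(np.uint8);w[:115]=0;w[245:]=0;w[:,:160]=0;w[:,350:]=0
cv2.imwrite('pics/crop.png',cv2.resize(cv2.cvtColor(d['frame'][110:250,150:350],cv2.COLOR_RGB2BGR),None,fx=4,fy=4,interpolation=2))
```

```text
[ 246  173   64   46 2287] 0.139 [[246.0, 177.6999969482422], [305.8999938964844, 172.3000030517578], [309.70001220703125, 213.89999389648438], [249.8000030517578, 219.39999389648438]] 
 [[0.6099, -0.0153], [0.6197, -0.1451], [0.5291, -0.1511], [0.5196, -0.0222]] [ 0.5696 -0.0834] [np.float64(0.0906), np.float64(0.1302), np.float64(0.0908), np.float64(0.1292)]
angle deg of long axis from +y 4.306181016683088
[ 168  181   62   49 2317] 0.1 [[165.5, 185.39999389648438], [225.8000030517578, 179.89999389648438], [229.8000030517578, 223.60000610351562], [169.5, 229.0]] 
 [[0.6017, 0.166], [0.6118, 0.0316], [0.514, 0.0237], [0.5042, 0.157]] [0.558  0.0946] [np.float64(0.0979), np.float64(0.1348), np.float64(0.0981), np.float64(0.1337)]
angle deg of long axis from +y 4.30543193037641
```

View pics/crop.png

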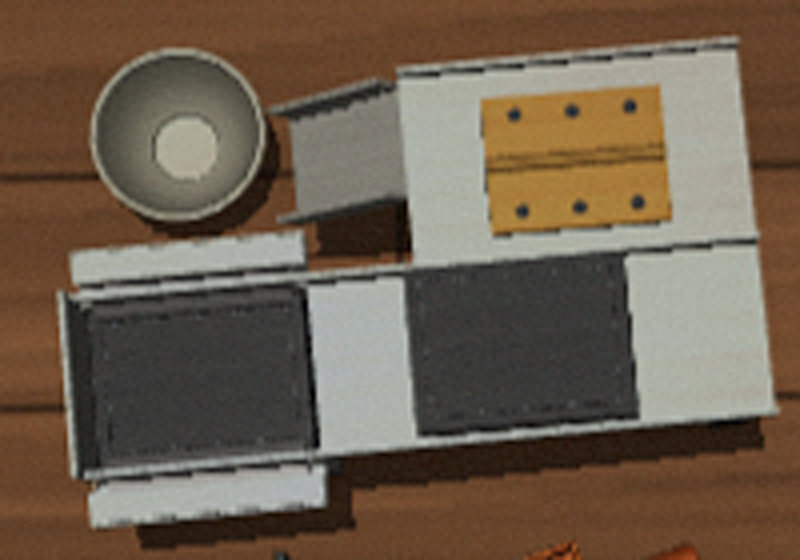

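The crop shows tin lid corners at (408,268), (626,254), (637,416) and (420,435). The deck/well edge runs (307,300)–(317,440), and the open end runs (757,240)–(773,412).

Run:
```python
from h import *
d=ld('t0.png')
p=lambda x,y,z:ray(d,150+(x+.5)/4-.5,110+(y+.5)/4-.5,z)[:2]
T=np.array([p(*c,.139) for c in[(408,268),(626,254),(637,416),(420,435)]]);print('tin',T.round(4).tolist(),T.mean(0),[np.linalg.norm(T[k]-T[k-1]).round(4) for k in range(4)])
W=np.array([p(307,300,.115),p(317,440,.115)]);O=np.array([p(757,240,.129),p(773,413,.129)]);O2=np.array([p(757,240,.115),p(773,413,.115)])
print('mouth',W,'open',O,np.linalg.norm(O[0]-O[1]))
a=np.radians(4.3)
y=np.array([-np.sin(a),np.cos(a)]);x=np.array([np.cos(a),np.sin(a)])
for n,q in dict(tin=T,W=W,O=O,O2=O2).items(): print(n,'along',(q@y).round(4),'across',(q@x).round(4))
# far rail top lines z=.129 inner, near rail
for q in[(340,278),(700,245),(340,458),(700,425)]: print(q,p(*q,.129)@x)
b=d=ld('s0.png')
```

```text
tin [[0.6121, -0.0275], [0.6178, -0.1454], [0.5298, -0.1493], [0.5216, -0.0327]] [ 0.57033204 -0.08872856] [np.float64(0.0907), np.float64(0.1181), np.float64(0.0881), np.float64(0.1169)]
mouth [[0.59905732 0.02918085]
 [0.52168469 0.02440733]] open [[ 0.62603043 -0.21796276]
 [ 0.53100702 -0.22384875]] 0.09520553043891652
tin along [-0.0733 -0.1914 -0.1886 -0.0717] across [0.6083 0.6052 0.5171 0.5177]
W along [-0.0158 -0.0148] across [0.5996 0.522 ]
O along [-0.2643 -0.263 ] across [0.6079 0.5127]
O2 along [-0.2663 -0.2651] across [0.6102 0.5138]
(340, 278) 0.6078540198516791
(700, 245) 0.6080226229278485
(340, 458) 0.5100428945049761
(700, 425) 0.5098872829130106
```

Request:
arm_command:
  rows: "25 -60 10 0 0 8;50 -120 10 0 0 16;75 -180 10 0 0 24;100 -240 10 0 0 29;125 -300 10 0 0 29;150 -360 10 0 0 29;175 -420 10 0 0 29;200 -480 10 0 0 29;225 -540 10 0 0 29;250 -600 10 0 0 29;270 -650 10 0 0 29;290 -690 10 0 0 29"
  jaw: 0
  squeeze: 40

```text
t: 1.6
tool_pos: [0.5527, -0.1254, 0.3124]
tool_rot: [0.113, -3.139, 0.002]
contact_force: [0.3, 0.5, 0.7]
opening: 0.0002
```

Request:
arm_command:
  rows: "10 -30 0 0 0 0;23 -57 -20 0 0 0;23 -57 -60 0 0 0;23 -57 -85 0 0 0;23 -57 -85 0 0 0"

```text
t: 2.22
tool_pos: [0.5741, -0.1817, 0.2238]
tool_rot: [0.112, -3.133, -0.002]
contact_force: [-0.2, -0.1, 0.4]
opening: -0.0001
```

Run:
```python
from h import *
b=grab('side','s1.png');a=grab('top','t1.png')
A=cv2.cvtColor(a['frame'][140:250,150:350],4);B=cv2.cvtColor(b['frame'][100:310,200:420],4)
A=cv2.resize(A,(400,220),interpolation=2);B=cv2.resize(B,(396,378),interpolation=2)
c=np.zeros((378,800,3),np.uint8);c[:220,:400]=A;c[:,402:798]=B;cv2.imwrite('pics/c1.png',c)
o=monitor.get_obs();print(o['tool_pos'],o['tool_rot'],o['t'],o['contact_force'])
tip=o['tool_pos']-np.array([0,0,.073]);print(proj(a,tip),proj(b,tip))
```

```text
[ 0.57583829 -0.18235833  0.2278823 ] [ 1.12776239e-01 -3.13942197e+00  2.60574119e-03] 2.325 [-0.23147444 -0.24047048  1.07114891]
[324.42888055 191.14532453] [314.38225006 221.63063771]
```

View pics/c1.png

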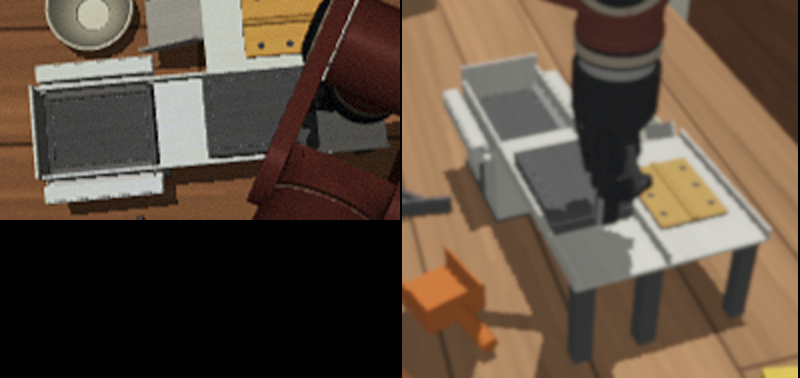

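The fingertip shows at about (315,221) in the side image, matching its projection. It is over the lane behind the tin. I'll descend, then push.

Request:
arm_command:
  rows: "0 0 -16 0 0 0;0 0 -31 0 0 0;0 0 -31 0 0 0;0 10 -31 0 0 0;-1 20 -31 0 0 0;-2 32 -31 0 0 0;-4 50 -31 0 0 0;-5 70 -31 0 0 0;-7 90 -31 0 0 0;-8 110 -31 0 0 0;-10 130 -31 0 0 0;-11 150 -31 0 0 0"

```text
t: 3.82
tool_pos: [0.5649, -0.0312, 0.1972]
tool_rot: [-0.113, 3.139, -0.003]
contact_force: [0.7, -4.2, 3.2]
opening: 0.0
```

Run:
```python
from h import *
b=grab('side','s2.png');a=grab('top','t2.png')
A=cv2.cvtColor(a['frame'][140:250,150:350],4);B=cv2.cvtColor(b['frame'][100:310,200:420],4)
A=cv2.resize(A,(400,220),interpolation=2);B=cv2.resize(B,(396,378),interpolation=2)
c=np.zeros((378,800,3),np.uint8);c[:220,:400]=A;c[:,402:798]=B;cv2.imwrite('pics/c2.png',c)
o=monitor.get_obs();print(o['tool_pos'],o['t'],o['contact_force'])
```

```text
[ 0.56429861 -0.02983374  0.19631613] 3.925 [-0.44189771 -0.08152351 -0.06453321]
```

View pics/c2.png

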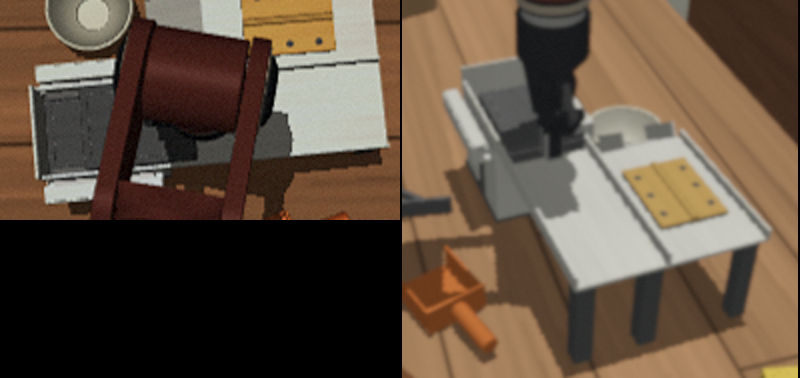

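The tin is following straight, with its leading half over the well. About 50 mm remain.

Request:
arm_command:
  rows: "-1 10 0 0 0 0;-2 22 0 0 0 0;-3 32 0 0 0 0;-3 40 0 0 0 0;-4 45 0 0 0 0;-4 48 0 0 0 0;-4 50 0 0 0 0;-4 50 0 0 0 0"

```text
t: 4.92
tool_pos: [0.5603, 0.0202, 0.1963]
tool_rot: [0.116, -3.138, -0.001]
contact_force: [0.3, -1.6, -0.7]
opening: 0.0004
```

Request:
arm_command:
  rows: "0 1 0 0 0 0;0 2 0 0 0 0;0 3 0 0 0 0;0 3 0 0 0 0"

```text
t: 5.42
tool_pos: [0.5602, 0.0221, 0.1963]
tool_rot: [0.116, -3.138, 0.003]
contact_force: [-1.3, -6.0, -1.7]
opening: -0.0002
```

Request:
arm_command:
  rows: "0 -6 0 0 0 0;0 -8 10 0 0 0;0 -8 60 0 0 0;-5 30 100 0 0 0;-5 72 140 0 0 0;-5 130 160 0 0 0;-5 190 160 0 0 0;-5 240 160 0 0 0;-5 260 160 0 0 0"
  jaw: 0.6

```text
t: 6.55
tool_pos: [0.5546, 0.2848, 0.3563]
tool_rot: [0.121, -3.137, 0.002]
contact_force: [0.6, -0.2, -0.1]
opening: 0.051
```

Run:
```python
from h import *
b=grab('side','s3.png');a=grab('top','t3.png')
A=cv2.cvtColor(a['frame'][150:250,150:250],4);B=cv2.cvtColor(b['frame'][120:240,210:320],4)
A=cv2.resize(A,(400,400),interpolation=2);B=cv2.resize(B,(385,420),interpolation=2)
c=np.zeros((420,800,3),np.uint8);c[:400,:400]=A;c[:,410:795]=B;cv2.imwrite('pics/c3.png',c)
o=monitor.get_obs();print(o['tool_pos'],o['t'],o['opening'])
```

```text
[0.55487087 0.28365654 0.35603594] 6.65 0.05121353816202159
```

View pics/c3.png

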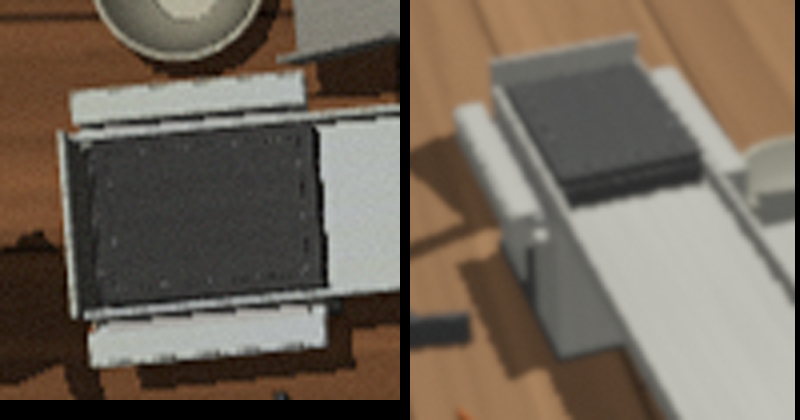

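The tin lies flat in the mouth (top crop about 90–325, 125–305) with its front at the end wall. I'll check that position numerically.

Run:
```python
from h import *
d=ld('t3.png');o=np.array([.5608,.0166]);a=np.radians(4.3);y=np.array([-np.sin(a),np.cos(a)]);x=np.array([np.cos(a),np.sin(a)])
for q in[(92,143),(308,125),(324,287),(106,303)]:
  for z in(.139,.135):
    P=ray(d,150+q[0]/4-.4,150+q[1]/4-.4,z)[:2]-o;print(q,z,'y',round(P@y,4),'x',round(P@x,4))
c=o+.077*y;print(c)
```

```text
(92, 143) 0.139 y 0.1232 x 0.0445
(92, 143) 0.135 y 0.1239 x 0.0451
(308, 125) 0.139 y 0.0067 x 0.0436
(308, 125) 0.135 y 0.007 x 0.0443
(324, 287) 0.139 y 0.0056 x -0.0444
(324, 287) 0.135 y 0.0059 x -0.0441
(106, 303) 0.139 y 0.1222 x -0.0422
(106, 303) 0.135 y 0.1229 x -0.0419
[0.55502664 0.09338326]
```

Run:
```python
from h import *
out=[]
for f in('t0.png','t3.png'):
  g=ld(f)['frame'][172:238,160:245].astype(float)
  out.append(cv2.resize(np.clip((g-15)*3.2,0,255).astype(np.uint8)[:,:,::-1],None,fx=4.6,fy=4.6,interpolation=2))
g=ld('s3.png')['frame'][125:190,225:300].astype(float)
s=cv2.resize(np.clip((g-10)*2.5,0,255).astype(np.uint8)[:,:,::-1],None,fx=4,fy=4,interpolation=2)
c=np.zeros((570,790,3),np.uint8);h,w=out[0].shape[:2];c[:h,:w]=out[0];c[:h,w+5:2*w+5]=out[1];c[h+2:h+2+s.shape[0],:s.shape[1]]=s;cv2.imwrite('pics/c4.png',c);print(h,w,s.shape)
d=ld('t3.png');o=np.array([.5608,.0166]);a=np.radians(4.3);y=np.array([-np.sin(a),np.cos(a)])
for n,z in((.010,.115),(.014,.139),(.018,.139),(.018,.115),(.134,.139),(.138,.139),(.138,.145),(.138,.115)):
  print(n,z,((proj(d,np.array([*(o+n*y),z]))-[160,172])*4.6).round())
```

```text
304 391 (260, 300, 3)
0.01 0.115 [312. 139.]
0.014 0.139 [299. 134.]
0.018 0.139 [290. 135.]
0.018 0.115 [295. 141.]
0.134 0.139 [ 42. 158.]
0.138 0.139 [ 33. 159.]
0.138 0.145 [ 31. 157.]
0.138 0.115 [ 43. 164.]
```

View pics/c4.png

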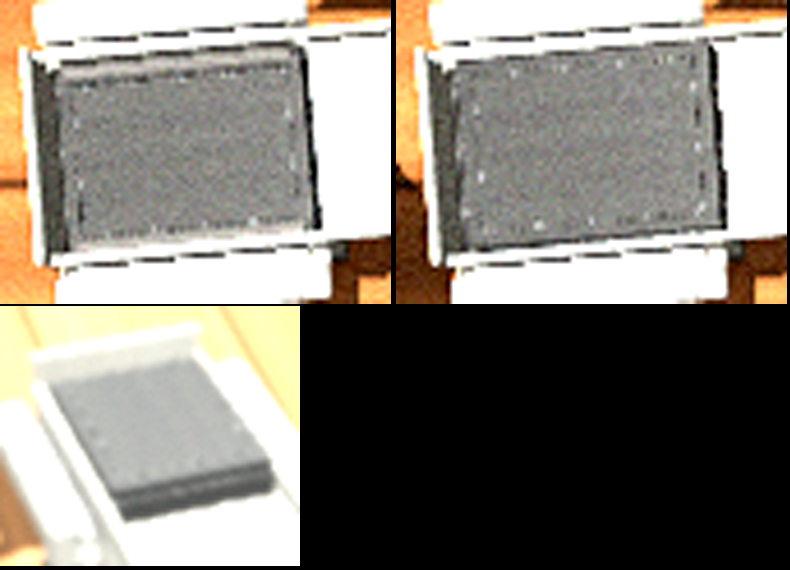

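Measured against the end wall, the tin is about 11 mm short: the wall/lid gap is about 25 px in the enlarged crop, and the rear edge is still on the deck. I'll go back and push further, watching the force.

Request:
arm_command:
  rows: "0 -60 0 0 0 0;2 -120 0 0 0 0;4 -180 0 0 0 0;6 -240 0 0 0 0;6 -276 -20 0 0 0;6 -276 -80 0 0 0;6 -276 -130 0 0 0;6 -276 -160 0 0 0;6 -276 -160 0 0 0"
  jaw: 0

```text
t: 7.78
tool_pos: [0.5586, 0.0064, 0.1929]
tool_rot: [0.116, -3.13, 0.002]
contact_force: [-0.3, -0.1, 0.1]
opening: -0.0006
```

Request:
arm_command:
  rows: "0 5 0 0 0 0;-1 10 0 0 0 0;-1 14 0 0 0 0;-1 17 0 0 0 0;-1 20 0 0 0 0;-1 20 0 0 0 0"

```text
t: 8.52
tool_pos: [0.5596, 0.0229, 0.1949]
tool_rot: [0.117, -3.136, 0.018]
contact_force: [4.2, -16.9, 0.3]
opening: 0.0
```

Run:
```python
from h import *
b=grab('side','s4.png')
o=monitor.get_obs();print(o['tool_pos'],o['t'],o['contact_force'])
a=np.radians(4.3);y=np.array([-np.sin(a),np.cos(a)]);x=np.array([np.cos(a),np.sin(a)]);O=np.array([.5608,.0166])
def S(X,Y,z): return np.array([*(O+X*x+Y*y),z])
vis=[]
for f in('s3.png','s4.png'):
  d=ld(f);g=d['frame'][125:190,225:300].astype(float)
  s=cv2.resize(np.clip((g-10)*1.8,0,255).astype(np.uint8)[:,:,::-1],None,fx=5.2,fy=5.2,interpolation=2).copy()
  for pts,col in(([S(-.045,.018,.115),S(.045,.018,.115)],(0,0,255)),([S(-.045,.006,.115),S(.045,.006,.115)],(0,255,0)),([S(-.047,.138,.145),S(.047,.138,.145)],(255,0,255)),([S(-.045,.018,.139),S(.045,.018,.139)],(0,200,255))):
    q=[tuple(((proj(d,p)-[225,125]+.5)*5.2).astype(int)) for p in pts];q=[tuple(map(int,t)) for t in q];cv2.line(s,q[0],q[1],col,1)
  vis.append(s)
cv2.imwrite('pics/c5.png',np.hstack(vis))
```

```text
[0.55956428 0.02285318 0.19483063] 8.575 [  4.66442594 -15.90460077  -0.26991979]
```

View pics/c5.png

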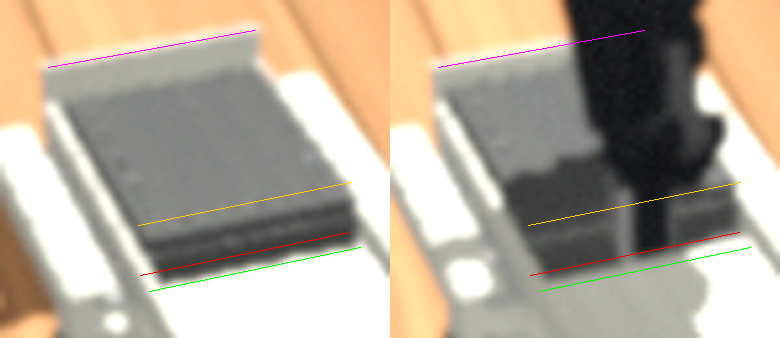

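Run:
```python
from h import *
a=np.radians(4.3);y=np.array([-np.sin(a),np.cos(a)]);x=np.array([np.cos(a),np.sin(a)]);O=np.array([.5608,.0166])
d=ld('s3.png')
for z in(.139,.132):
  for q in((66,107),(252,70),(148,238),(352,198)):
    P=ray(d,225+q[0]/5.2-.5,125+q[1]/5.2-.5,z)[:2]-O;print(z,q,'x',round(P@x,4),'y',round(P@y,4))
# profiles along lane centre in top view, z=.139
for f in('t0.png','t3.png'):
  d=ld(f);g=cv2.cvtColor(d['frame'],7).astype(np.float32)
  for X in(-.02,.02):
    pr=[]
    for Y in np.arange(.156,.104,-.002):
      u,v=proj(d,np.array([*(O+X*x+Y*y),.139]));pr.append(int(cv2.getRectSubPix(g,(1,1),(float(u),float(v)))[0,0]))
    print(f,X,'from .156 step -2mm',pr)
    pr=[]
    for Y in np.arange(.030,-.006,-.002):
      u,v=proj(d,np.array([*(O+X*x+Y*y),.139]));pr.append(int(cv2.getRectSubPix(g,(1,1),(float(u),float(v)))[0,0]))
    print('   from .030',pr)
```

```text
0.139 (66, 107) x -0.0464 y 0.114
0.139 (252, 70) x 0.0378 y 0.116
0.139 (148, 238) x -0.044 y 0.0083
0.139 (352, 198) x 0.0413 y 0.0074
0.132 (66, 107) x -0.0435 y 0.1253
0.132 (252, 70) x 0.0418 y 0.1274
0.132 (148, 238) x -0.0411 y 0.0182
0.132 (352, 198) x 0.0454 y 0.0174
t0.png -0.02 from .156 step -2mm [85, 87, 86, 84, 83, 82, 84, 106, 175, 107, 48, 38, 38, 39, 38, 49, 58, 56, 54, 49, 55, 57, 58, 53, 56, 56]
   from .030 [61, 63, 60, 58, 58, 61, 53, 56, 60, 43, 25, 83, 161, 177, 175, 176, 176, 174]
t0.png 0.02 from .156 step -2mm [87, 86, 85, 81, 84, 83, 82, 117, 143, 103, 51, 38, 43, 40, 38, 38, 49, 59, 54, 53, 58, 58, 59, 58, 61, 61]
   from .030 [59, 62, 62, 62, 62, 62, 60, 59, 63, 60, 22, 82, 157, 174, 176, 176, 177, 176]
t3.png -0.02 from .156 step -2mm [37, 36, 35, 37, 35, 35, 35, 72, 178, 108, 51, 41, 42, 43, 36, 45, 59, 59, 57, 57, 58, 56, 56, 54, 53, 58]
   from .030 [59, 59, 60, 59, 63, 59, 58, 61, 45, 50, 60, 64, 50, 32, 73, 176, 181, 180]
t3.png 0.02 from .156 step -2mm [86, 88, 88, 90, 87, 87, 83, 121, 147, 104, 53, 41, 45, 45, 41, 37, 43, 55, 54, 57, 64, 59, 56, 54, 54, 55]
   from .030 [58, 61, 59, 57, 58, 58, 59, 62, 63, 61, 62, 62, 44, 24, 128, 181, 182, 180]
```

Run:
```python
from h import *
a=np.radians(4.3);y=np.array([-np.sin(a),np.cos(a)]);x=np.array([np.cos(a),np.sin(a)]);O=np.array([.5608,.0166])
for X in(-.035,-.025,.035):
 for f in('s3.png','s4.png'):
  d=ld(f);g=cv2.cvtColor(d['frame'],7)
  for nm,z,r in(('rear@.115',.115,np.arange(.04,-.012,-.002)),('front@.139',.139,np.arange(.138,.1,-.002))):
    print(X,f,nm,[int(cv2.getRectSubPix(g,(1,1),tuple(map(float,proj(d,np.array([*(O+X*x+Y*y),z])))))[0,0]) for Y in r])
o=monitor.get_obs();print(o['t'],o['tool_pos'])
```

```text
-0.035 s3.png rear@.115 [62, 58, 55, 59, 61, 64, 65, 61, 54, 53, 50, 48, 50, 58, 69, 95, 124, 151, 171, 180, 185, 187, 187, 187, 187, 187]
-0.035 s3.png front@.139 [104, 104, 103, 103, 104, 104, 103, 102, 99, 96, 93, 91, 89, 88, 87, 87, 86, 85, 84, 85]
-0.035 s4.png rear@.115 [59, 57, 55, 53, 49, 48, 48, 49, 48, 47, 47, 50, 55, 67, 79, 90, 99, 103, 106, 107, 107, 106, 106, 107, 107, 106]
-0.035 s4.png front@.139 [107, 106, 104, 101, 98, 94, 92, 90, 90, 90, 91, 91, 90, 89, 89, 88, 88, 88, 88, 88]
-0.025 s3.png rear@.115 [67, 59, 51, 52, 53, 53, 54, 52, 50, 46, 44, 45, 46, 51, 62, 83, 108, 137, 160, 176, 184, 188, 189, 190, 189, 189]
-0.025 s3.png front@.139 [106, 106, 106, 105, 104, 104, 104, 103, 101, 99, 95, 91, 87, 85, 84, 84, 85, 85, 85, 85]
-0.025 s4.png rear@.115 [58, 56, 54, 51, 48, 47, 46, 47, 47, 48, 48, 50, 56, 68, 80, 92, 101, 105, 107, 109, 109, 109, 109, 108, 108, 108]
-0.025 s4.png front@.139 [108, 106, 105, 102, 99, 96, 94, 91, 90, 89, 89, 90, 89, 89, 89, 89, 89, 89, 88, 88]
0.035 s3.png rear@.115 [65, 58, 54, 53, 55, 56, 56, 54, 50, 47, 46, 45, 48, 54, 72, 92, 120, 145, 164, 180, 186, 190, 191, 191, 191, 191]
0.035 s3.png front@.139 [106, 106, 106, 106, 106, 105, 105, 103, 102, 99, 95, 91, 88, 86, 85, 83, 84, 85, 85, 85]
0.035 s4.png rear@.115 [61, 58, 53, 48, 47, 47, 48, 50, 54, 61, 73, 88, 110, 132, 155, 175, 186, 194, 197, 198, 198, 198, 198, 198, 197, 197]
0.035 s4.png front@.139 [25, 24, 24, 25, 25, 24, 23, 23, 24, 24, 23, 23, 23, 23, 23, 25, 24, 23, 23, 22]
8.575 [0.55956428 0.02285318 0.19483063]
```

Between the last two side views the lid's front edge moved about 11 mm forward, so the tin is now at the wall. It was most likely dragged back earlier, because I opened the jaw while still low. This time I'll retreat with the jaw shut, then look again.

Request:
arm_command:
  rows: "0 -3 0 0 0 0;0 -8 0 0 0 0;0 -14 0 0 0 0;0 -14 30 0 0 0;0 -14 70 0 0 0;0 -20 100 0 0 0;0 -20 100 0 0 0"
  jaw: 0

```text
t: 9.45
tool_pos: [0.5608, 0.0026, 0.2982]
tool_rot: [-0.116, 3.137, -0.019]
contact_force: [-0.1, 1.1, -0.4]
opening: 0.0001
```

Run:
```python
from h import *
grab('side','s5.png')
a=np.radians(4.3);y=np.array([-np.sin(a),np.cos(a)]);x=np.array([np.cos(a),np.sin(a)]);O=np.array([.5608,.0166])
for X in(-.035,.035):
 for f in('s3.png','s4.png','s5.png'):
  d=ld(f);g=cv2.cvtColor(d['frame'],7)
  for nm,z,r in(('rear@.115',.115,np.arange(.04,-.012,-.002)),('front@.139',.139,np.arange(.138,.1,-.002))):
    print(X,f,nm,[int(cv2.getRectSubPix(g,(1,1),tuple(map(float,proj(d,np.array([*(O+X*x+Y*y),z])))))[0,0]) for Y in r])
d=ld('s5.png');cv2.imwrite('pics/c6.png',cv2.resize(d['frame'][110:200,210:320,::-1],None,fx=6,fy=6,interpolation=2))
o=monitor.get_obs();print(o['t'],o['tool_pos'])
```

```text
-0.035 s3.png rear@.115 [62, 58, 55, 59, 61, 64, 65, 61, 54, 53, 50, 48, 50, 58, 69, 95, 124, 151, 171, 180, 185, 187, 187, 187, 187, 187]
-0.035 s3.png front@.139 [104, 104, 103, 103, 104, 104, 103, 102, 99, 96, 93, 91, 89, 88, 87, 87, 86, 85, 84, 85]
-0.035 s4.png rear@.115 [59, 57, 55, 53, 49, 48, 48, 49, 48, 47, 47, 50, 55, 67, 79, 90, 99, 103, 106, 107, 107, 106, 106, 107, 107, 106]
-0.035 s4.png front@.139 [107, 106, 104, 101, 98, 94, 92, 90, 90, 90, 91, 91, 90, 89, 89, 88, 88, 88, 88, 88]
-0.035 s5.png rear@.115 [51, 53, 55, 55, 53, 52, 49, 49, 48, 48, 48, 50, 55, 66, 78, 88, 97, 102, 104, 105, 106, 106, 106, 105, 105, 105]
-0.035 s5.png front@.139 [106, 105, 103, 101, 98, 94, 91, 88, 88, 88, 88, 89, 89, 90, 89, 89, 89, 88, 87, 87]
0.035 s3.png rear@.115 [65, 58, 54, 53, 55, 56, 56, 54, 50, 47, 46, 45, 48, 54, 72, 92, 120, 145, 164, 180, 186, 190, 191, 191, 191, 191]
0.035 s3.png front@.139 [106, 106, 106, 106, 106, 105, 105, 103, 102, 99, 95, 91, 88, 86, 85, 83, 84, 85, 85, 85]
0.035 s4.png rear@.115 [61, 58, 53, 48, 47, 47, 48, 50, 54, 61, 73, 88, 110, 132, 155, 175, 186, 194, 197, 198, 198, 198, 198, 198, 197, 197]
0.035 s4.png front@.139 [25, 24, 24, 25, 25, 24, 23, 23, 24, 24, 23, 23, 23, 23, 23, 25, 24, 23, 23, 22]
0.035 s5.png rear@.115 [57, 58, 61, 62, 58, 54, 50, 48, 48, 50, 59, 72, 97, 123, 149, 172, 184, 192, 195, 196, 196, 195, 196, 196, 195, 195]
0.035 s5.png front@.139 [106, 104, 100, 97, 94, 91, 90, 89, 89, 89, 88, 88, 88, 88, 87, 86, 87, 88, 88, 88]
9.5 [0.55987328 0.00285315 0.2956675 ]
```

View pics/c6.png

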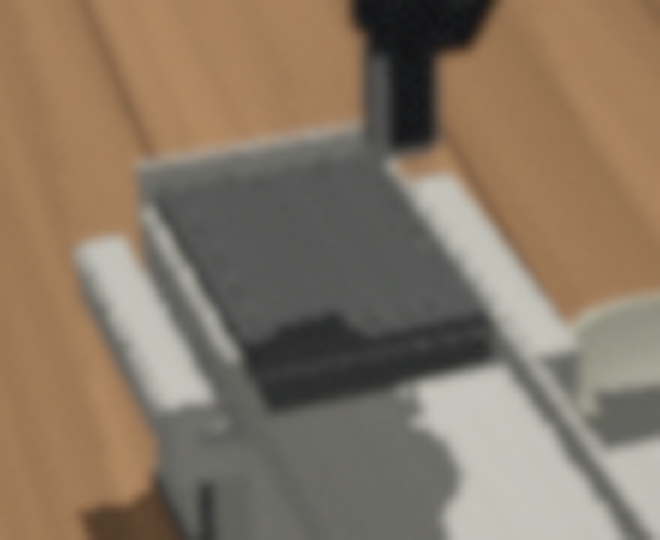

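The tin stays seated at the wall and looks level. I'll move above its centre with the jaw part open along the lane, then press.

Request:
arm_command:
  rows: "-2 40 0 0 0 0;-5 90 0 0 0 0;-5 90 -30 0 0 0;-5 90 -60 0 0 0;-5 90 -70 0 0 0;-5 90 -75 0 0 0;-5 90 -75 0 0 0"
  jaw: 0.6

```text
t: 10.38
tool_pos: [0.5551, 0.0927, 0.221]
tool_rot: [0.116, -3.138, 0.018]
contact_force: [-0.3, 0.8, -0.4]
opening: 0.0513
```

Request:
arm_command:
  rows: "0 0 -4 0 0 0;0 0 -8 0 0 0;0 0 -12 0 0 0;0 0 -16 0 0 0;0 0 -16 0 0 0"

```text
t: 11.0
tool_pos: [0.5551, 0.0927, 0.2049]
tool_rot: [0.116, -3.138, 0.018]
contact_force: [1.1, -0.3, -0.4]
opening: 0.0508
```

Request:
arm_command:
  rows: "0 0 -4 0 0 0;0 0 -8 0 0 0;0 0 -12 0 0 0;0 0 -16 0 0 0;0 0 -20 0 0 0;0 0 -20 0 0 0"

```text
t: 11.75
tool_pos: [0.5574, 0.0929, 0.1887]
tool_rot: [-0.116, 3.134, -0.017]
contact_force: [-1.0, -0.8, 11.9]
opening: 0.0514
```

Request:
arm_command:
  rows: "0 0 -4 0 0 0;0 0 -8 0 0 0;0 0 -12 0 0 0;0 0 -16 0 0 0;0 0 -20 0 0 0;0 0 -24 0 0 0;0 0 -26 0 0 0;0 0 -26 0 0 0"

```text
t: 12.75
tool_pos: [0.5576, 0.093, 0.1663]
tool_rot: [-0.117, 3.135, -0.017]
contact_force: [-9.6, -1.3, 18.7]
opening: 0.0515
```

Run:
```python
from h import *
d=grab('side','s6.png');cv2.imwrite('pics/c7.png',cv2.resize(d['frame'][110:200,210:320,::-1],None,fx=6,fy=6,interpolation=2))
o=monitor.get_obs();print(o['t'],o['tool_pos'],o['contact_force'],o['wrist_torque'])
```

```text
12.8 [0.55763865 0.09296205 0.16635343] [-11.45955137  -0.49615938  17.69144573] [0.26360278 1.85723456 0.33975038]
```

View pics/c7.png

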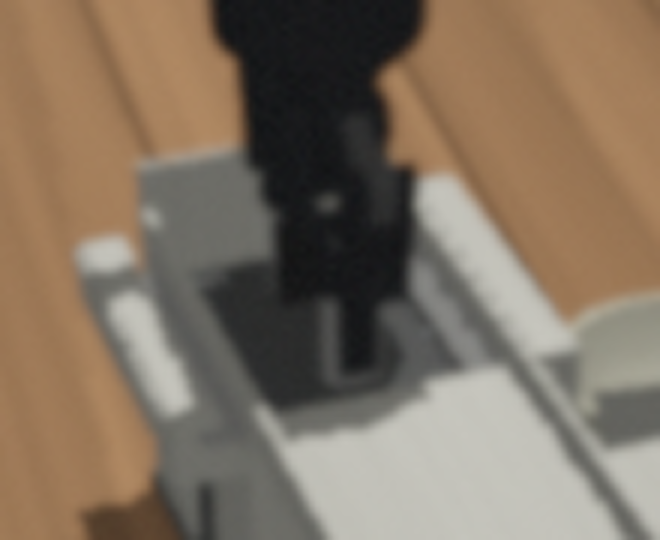

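The tin is well below the deck with about 18 N on it. I'll press a few mm further so the catches clear.

Request:
arm_command:
  rows: "0 0 -6 0 0 0;0 0 -9 0 0 0;0 0 -12 0 0 0;0 0 -12 0 0 0;0 0 -12 0 0 0"

```text
t: 13.42
tool_pos: [0.5578, 0.093, 0.1581]
tool_rot: [-0.119, 3.136, -0.017]
contact_force: [-12.2, -1.4, 19.9]
opening: 0.0512
```

Request:
arm_command:
  rows: "0 0 -3 0 0 0;0 0 -5 0 0 0;0 0 -5 0 0 0"

```text
t: 13.8
tool_pos: [0.5579, 0.093, 0.1569]
tool_rot: [-0.12, 3.138, -0.017]
contact_force: [-11.7, -1.4, 20.4]
opening: 0.0517
```

Request:
arm_command:
  rows: "0 0 6 0 0 0;0 0 14 0 0 0;0 0 30 0 0 0;0 0 80 0 0 0;0 0 130 0 0 0;0 60 150 0 0 0;0 120 150 0 0 0;0 180 150 0 0 0;0 210 150 0 0 0;0 210 150 0 0 0"

```text
t: 15.05
tool_pos: [0.5575, 0.305, 0.3068]
tool_rot: [-0.125, 3.138, -0.017]
contact_force: [0.6, -0.8, 0.3]
opening: 0.0512
```

Run:
```python
from h import *
b=grab('side','s7.png');a=grab('top','t7.png')
A=cv2.resize(a['frame'][165:245,155:245,::-1],(396,352),interpolation=2);B=cv2.resize(b['frame'][110:200,210:310,::-1],(400,360),interpolation=2)
c=np.zeros((360,800,3),np.uint8);c[:352,:396]=A;c[:,400:]=B;cv2.imwrite('pics/c8.png',np.clip(c*1.6,0,255).astype(np.uint8))
o=monitor.get_obs();print(o['t'],o['tool_pos'],o['contact_force'])
```

```text
15.15 [0.557898   0.30283054 0.30684781] [ 0.54166011 -0.4708932   0.23420392]
```

View pics/c8.png

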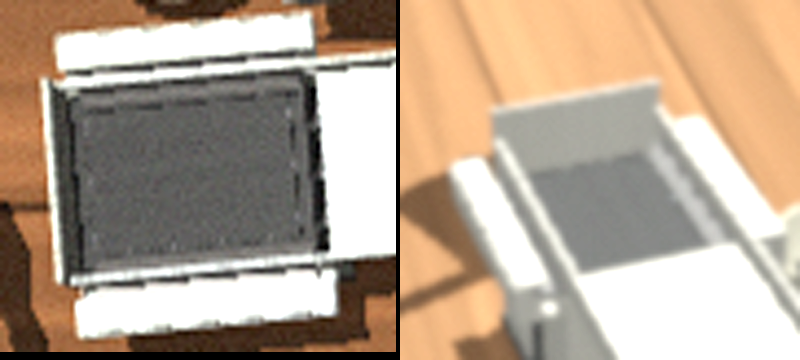

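The tin is down with its lid below the deck, and the far catch shows over the lid. I'll compare the across-well profiles with the initial caught state.

Run:
```python
from h import *
a=np.radians(4.3);y=np.array([-np.sin(a),np.cos(a)]);x=np.array([np.cos(a),np.sin(a)]);O=np.array([.5608,.0166])
for v,fs in(('t',('t0.png','t7.png')),('s',('s0.png','s7.png'))):
 for nm,sl in(('near',np.arange(-.052,-.028,.001)),('far',np.arange(.028,.056,.001))):
  for f in fs:
   d=ld(f);g=cv2.cvtColor(d['frame'],7).astype(np.float32)
   M=[[cv2.getRectSubPix(g,(1,1),tuple(map(float,proj(d,np.array([*(O+X*x+Y*y),.101])))))[0,0] for Y in np.arange(.04,.11,.004)] for X in sl]
   print(nm,f,np.mean(M,1).astype(int).tolist())
for f in('t0.png','t7.png'):
  d=ld(f);g=cv2.cvtColor(d['frame'],7).astype(np.float32)
  print(f,'lane',[int(np.mean([cv2.getRectSubPix(g,(1,1),tuple(map(float,proj(d,np.array([*(O+X*x+Y*y),.101])))))[0,0] for X in np.arange(-.02,.021,.004)])) for Y in list(np.arange(.14,.12,-.002))+list(np.arange(.03,.0,-.002))])
# register lid texture side & top between before/after
for f,g in(('t0.png','t7.png'),('s0.png','s7.png')):
  A,B=[cv2.cvtColor(ld(k)['frame'],7)for k in(f,g)]
  c=proj(ld(f),np.array([*(O+.074*y),.101])).astype(int);print(f,c)
d=ld('s7.png');e=ld('s0.png');v=np.hstack([cv2.resize(np.clip((k['frame'][130:185,235:300].astype(float)-20)*2,0,255).astype(np.uint8)[:,:,::-1],None,fx=6,fy=6,interpolation=2) for k in(e,d)])
w=np.hstack([cv2.resize(np.clip((ld(k)['frame'][172:236,162:234].astype(float)-15)*2,0,255).astype(np.uint8)[:,:,::-1],(390,250),interpolation=2) for k in('t0.png','t7.png')])
cv2.imwrite('pics/c9.png',np.vstack([v,w]))
```

```text
near t0.png [145, 123, 94, 64, 59, 87, 122, 142, 147, 135, 113, 91, 80, 77, 74, 68, 63, 59, 57, 58, 59, 59, 58, 58]
near t7.png [148, 125, 96, 66, 61, 89, 125, 146, 150, 138, 116, 94, 83, 79, 76, 72, 66, 60, 58, 59, 60, 61, 61, 60]
far t0.png [58, 58, 58, 58, 58, 58, 58, 57, 59, 60, 56, 51, 50, 52, 58, 66, 72, 74, 74, 71, 64, 55, 46, 48, 73, 108, 140, 159]
far t7.png [60, 60, 60, 60, 60, 60, 60, 60, 59, 58, 54, 49, 49, 54, 61, 68, 74, 77, 76, 73, 65, 55, 47, 49, 74, 111, 143, 162]
near s0.png [166, 153, 138, 122, 108, 99, 93, 92, 94, 98, 104, 113, 125, 136, 145, 150, 149, 143, 132, 119, 107, 97, 91, 87]
near s7.png [166, 153, 137, 121, 107, 98, 93, 92, 93, 97, 104, 113, 124, 135, 144, 149, 148, 142, 131, 118, 106, 96, 90, 87]
far s0.png [86, 86, 85, 85, 85, 85, 85, 85, 85, 86, 89, 93, 99, 106, 113, 119, 123, 126, 127, 127, 126, 124, 120, 115, 110, 104, 100, 97]
far s7.png [85, 85, 85, 85, 85, 85, 85, 85, 85, 86, 89, 93, 99, 106, 112, 118, 122, 125, 126, 126, 125, 123, 119, 114, 109, 104, 99, 96]
t0.png lane [39, 39, 39, 38, 53, 57, 57, 55, 57, 56, 56, 58, 59, 60, 60, 61, 59, 59, 61, 39, 29, 117, 172, 177, 176, 175]
t7.png lane [41, 40, 27, 40, 57, 57, 59, 59, 59, 58, 57, 61, 61, 57, 51, 60, 64, 55, 29, 21, 37, 126, 177, 182, 180, 179]
t0.png [199 205]
s0.png [263 165]
```

View pics/c9.png

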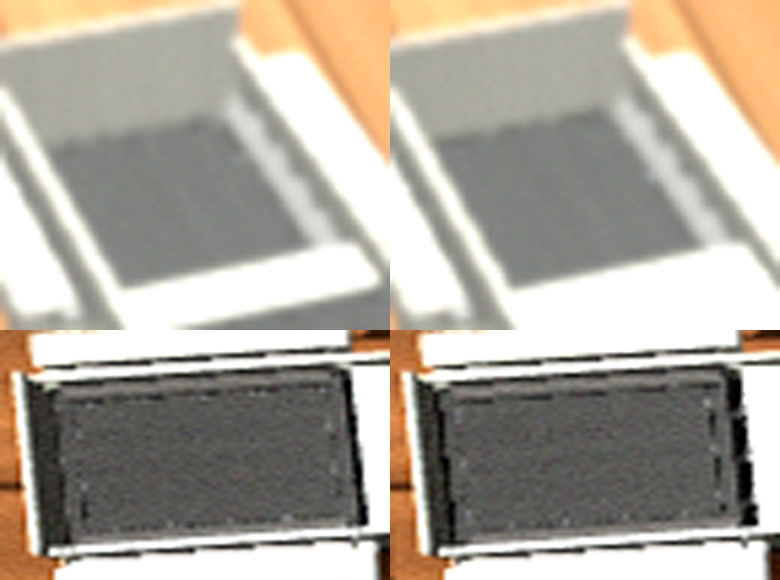

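Both catch strips match the initial caught-pile profiles in both views. The lid is level at the same height, shifted about 4 mm toward the end wall, so the third tin is caught. Robot is clear, so I'm handing in.

```bash
python3 -c "
from station import workorder;print(workorder.finish_job())"
```

```text
the job is handed in; nothing more can be done
None
```

The tin is loaded: I slid it along the lane into the well and pressed it down, and both catches are back out over its lid. The job was handed in at about 15 s of the 40 s allowed, with the arm clear of everything.

- **Push:** My first push reached the end wall, but I opened the jaw while still low. That most likely dragged the tin back about 11 mm. I pushed it home again, retreated with the jaw shut, and it stayed at the wall.
- **Press:** I pressed to about 23 mm below the deck (estimated from the tool height), with about 20 N on the lid. There was also a sideways force of about 12 N that I did not explain.
- **Last checks:** In both cameras the catch profiles, near and far, match the starting pictures, when the pile was caught, to within a few grey levels. The lid lies flat at its caught height, about 4 mm nearer the end wall than the old top tin. No check of the final state disagreed. The robot did not go near the bowl, hinge, bracket or scoop, but I did not measure them afterwards.

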